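# Load the programming jig and hold its sprung lid down

### The job

Load the loose grey control module into the black nest of the programming jig with its plug end towards the front (the side away from the lid's hinge), then swing the spring-loaded lid down by its front bar and press until you feel the floating nest come down onto its stop. Do not force it beyond a firm hand's push, and leave the jar, the parts box and the screwdriver where they are. The lid springs open if let go, so finish while still holding it fully down.

Things in the scene. Friction and masses are not known exactly. Their poses are not given: they have to be found in the camera images.
- jig: Programming jig fixed on the bench: black body, aluminium top plate, 220 long (x, from -105 to +115) x 180 wide (y), plate top 60 mm above the bench. Origin: on the bench below the nest's centre. Its x axis points from the front (lid bar side, nearer the robot) to the hinge side, y to the left, z up. Only nest and lid move.
- nest_floor (a point): Centre of the pocket floor of the black floating nest, 76 mm above the bench when up; axes as the jig's. Pocket 80 (x) x 52 (y) mm; walls 7 mm high plus a flared lead-in lip, to 13 mm above the floor, 10 mm thick at the lip. Long sides and hinge-side end are walled; the front wall has a 36 mm gap in the middle for the module's plug, so the module only goes in plug to the front.
- nest (a joint): Travel of the floating nest, 0 m = up, 0.006 m = down on its stop. Springs under it push up with about 6 N at the top and 16 N at the bottom; it stays up under the weight of the module alone.
- lid (a joint): Lid angle, rad: 0 = level, on the module with the nest fully down; with the nest up the pushers meet the module at about 0.07. Starts fully open at 1.83, leaning back 15 deg past upright. A spring drives it open (about 3.5 N at the bar near closed). Bringing the nest onto its stop takes about 11 N downward at the middle of the bar in all; 14 to 22 N is a good hold.
- lid_hinge (a point): Middle of the lid's hinge axis, 85 mm behind the nest centre (jig +x) and 100 mm above the bench. The axis runs along the jig's y; opening moves the bar up and back. Four white pushers, 14 mm long, stand on the inner side of the lid's clear window and press on the module's top.
- lid_bar (a point): Middle of the lid's round black bar, 14 mm thick, 150 long, along the jig's y, between the lid's rails (y = +-68 mm). It lies 160 mm from the hinge axis along the lid and 17 mm to the lid's outer side. Closed: jig x = -75 mm, 117 mm above the bench; open: jig x = +143 mm, 250 mm above the bench. 28 mm free between the bar and the lid's clear 6 mm window.
- module: Grey closed control module, 76 (x) x 48 (y) x 30 mm high, about 130 g, lying flat; origin at the centre of its underside, z up. The black plug shroud, 30 wide, sticks out 12 mm at its -x end, from 4 to 20 mm above its underside. In the nest its axes match the jig's.
- module_plug (a point): Centre of the outer face of the module's plug, 50 mm from the module's centre along its -x, 12 mm above its underside.
- jar: Bystander: small amber jar with black cap, 48 mm across, 45 mm high; origin at its underside.
- parts_box: Bystander: open red box 70 x 70 x 30 mm with small connectors in it; origin at its underside.
- screwdriver: Bystander: black-handled screwdriver, 190 mm long, lying along its x axis.
Mind the look-alikes: they are no part of the job. Of the things that look like the module, the middle-sized one is meant.

How it is judged:
On the way, in this order (a step that is already met when the one before it is completed fails the run):
1. the module lies flat in the nest, plug to the front, let go, with the lid open and the nest up (horizontal distance between module and nest_floor below 0.005 m and z of module in the frame of nest_floor below 0.003 m and x of module_plug in the frame of nest_floor below -0.04 m and angle between module's own z axis and vertical below 0.06 rad and contact force between the fingers and module below 0.2 N and value of joint lid above 1 rad and value of joint nest below 0.003 m), for 0.2 s.
2. the lid presses the module and the nest down onto the stop (value of joint nest above 0.005 m and contact force between lid and module above 10 N), for 0.5 s.
At the end, for the whole second after the job is handed in: Module flat in the nest, plug to the front, within 5 mm of its centre, not touched by the robot; through the last second the robot holds the lid down on it (under 0.04 rad, pushers pressing with over 10 N) with the nest at least 5 of its 6 mm down (all of step 2 and value of joint lid below 0.04 rad and contact force between any of the fingers, the arm and lid above 3 N and horizontal distance between module and nest_floor below 0.005 m and z of module in the frame of nest_floor below 0.003 m and x of module_plug in the frame of nest_floor below -0.04 m and angle between module's own z axis and vertical below 0.06 rad and contact force between the fingers and module below 0.2 N); the arm keeps its last pose, push and grip.
It fails at once if the lid is forced onto the module with more than 85 N (about 48 N at the bar) (contact force between lid and module above 85 N).
It fails at once if the jar, the parts box or the screwdriver is moved by more than 20 mm (distance of any of jar, parts_box, screwdriver from where it was at the start of the episode above 0.02 m).
It also fails if it takes over 72 s, if anything falls off the work surface, if the arm or the gripper's body presses on something with over 40 N, if the wrist force passes 120 N, or if a joint passes its speed limit or range.

### The arm

A 7-joint arm with a two-finger parallel gripper is mounted at the origin on the work surface. World frame = base frame: x ahead of the robot, y to its left, z up, the work surface at z = 0. Lengths are in m, angles in rad, forces in N, time in s.
With the tool pointing down it reaches from about 0.4 to 0.9 m from the base axis. Payload 5.5 kg.
Tool frame: the origin (TCP) lies on the centre line of the jaws, within the pads' length; the fingertips stand 8 mm ahead of it and the grasp point (between the pads) lies 11 mm behind it; z points along the fingers, y is the line along which they close (so a half turn about z gives the same grasp; the last joint's range is limited). The gripper opens to 85 mm and grips with 20 to 120 N. Pads are 22 mm wide; open, the fingers measure 114 mm over their backs; the gripper's body (76 mm by 85 mm) begins 54 mm behind the grasp point. The pads swing forward as they close: fully open they stand 13 mm farther back than shut.
Start: joints at [-0.917, 0.501, -0.427, 1.55, 0.221, 1.138, -0.21], TCP at [0.248, 0.601, 0.239] pointing down, gripper open.
Joint ranges: [-2.88, 2.88], [-0.31, 2.03], [-1.54, 1.56], [0.2, 2.42], [-1.41, 4.55], [0.19, 2.02], [-2.57, 2.57]. Speed limits (rad/s): [2.57, 2.57, 3.14, 3.14, 3.14, 3.14, 3.14].

### API

Orientations are given as a unit quaternion [w, x, y, z].
In Python, from plant import * gives the robot as it stands. Calls block until the motion is done:
- movep(position, orientation): joint-space move of the TCP to a pose.
- movel(position, frame=None, feed=0.15, threshold=None): straight line of the TCP; frame=None keeps the orientation; feed is the mean speed in m/s. With threshold (N) it stops when the force on the tool has changed by that much, and returns True; else False.
- set_joints(angles): joint-space move.
- open_jaws() and grasp(): open the fingers fully, or close them until they stop; the grip force is fixed at half the most.
- dwell(seconds).
- solve_ik(position, orientation): joint angles nearest the present ones, or None.
- read_camera(name): name is "scene" or "side" or "wrist"; returns (picture, depth): 420x560x3 uint8, red, green, blue; 420x560 float32, m along the optical axis (not along the pixel's ray), 0 where there is no reading.
- camera_model(name): a dict with "fx", "fy", "cx", "cy" (pixels), "pose" (4x4, takes a point from camera to world coordinates). Camera axes: x right, y down, z forward; pixel columns grow to the right and rows downward; lengths in m; the calibration is good to about 2 mm. A picture is of the moment at which its call begins: read the wrist's pose just before it. camera_model takes no time and is no camera call; for the wrist camera it gives the pose at the moment of the call.
A pose or a line that the arm cannot do raises PlanningError and nothing moves.
- job_done(): hands the job in; it is judged then, once.
Readings, each from a call of its own:
- read_time(): time.
- read_joint_positions(): joint angles.
- read_dq(): joint speeds.
- read_joint_efforts(): joint torques, N m.
- read_ee_pos(): TCP position.
- read_eef_rot(): TCP orientation.
- read_force(): force on the tool from outside, world axes, zero at the start.
- read_moment(): the same for the moment, N m.
- read_opening(): finger opening in m.
- read_grasp_force(): force on a finger pad.
Only numpy, scipy, OpenCV 4.12 (cv2) and the standard library are available. Lean on these libraries where they do the work, as an engineer would, in place of code of your own. Each camera call takes 0.05 s, during which the arm holds its last target. There are 200 camera calls.

## Working session

There is one attempt and no reset: what is moved stays moved. The work goes in short steps, each a Python script; the robot and the scene stay as the last script left them, time stands still between calls to the robot, and variables do not carry over. Pictures are saved under pics/ and viewed, at most 10 in all, crops included, and the job is handed in when it is done.

```bash
mkdir -p pics; ls; python3 - <<'E'
from plant import *
import cv2,numpy as np
a=[]
for n in ["scene","side"]:
    p,d=read_camera(n); m=camera_model(n); np.savez(f"{n}.npz",p=p,d=d,**m)
    print(n,m['fx'],m['cx'],m['cy'],np.round(m['pose'],3).tolist(),(d==0).mean())
    cv2.imwrite(f"pics/{n}0.png",p[:,:,::-1])
print(read_time(),read_ee_pos(),read_eef_rot())
E
```

```text
pics
scene 535.4835497794904 283.59469391903576 204.71386758091586 [[0.161, 0.782, -0.602, 1.315], [0.987, -0.139, 0.083, -0.104], [-0.019, -0.607, -0.794, 1.093], [0.0, 0.0, 0.0, 1.0]] 0.0039625850340136055
side 400.7546983317499 286.6640430897858 206.88382907082217 [[-0.998, -0.018, 0.062, 0.517], [-0.063, 0.521, -0.851, 0.78], [-0.017, -0.853, -0.521, 0.582], [0.0, 0.0, 0.0, 1.0]] 0.004043367346938775
0.1 [0.24739377 0.6004267  0.23832804] [-2.23031032e-04  1.94124390e-01  9.80976515e-01 -8.65004350e-04]
```

View pics/scene0.png

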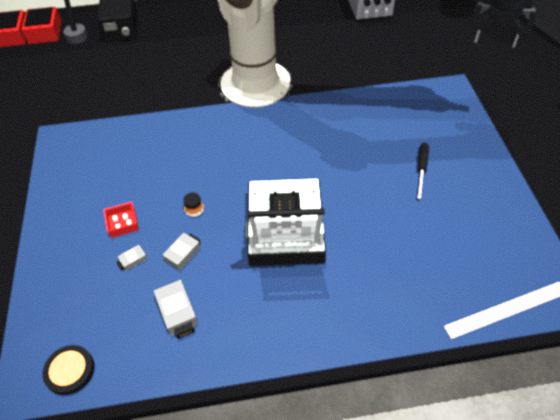

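View pics/side0.png

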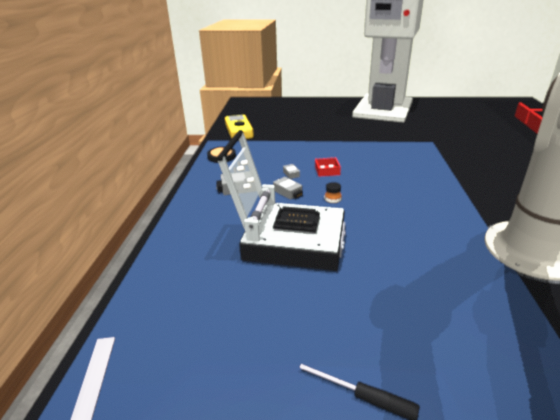

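The scene view shows three grey look-alikes: small at (131,257), middle at (182,250), large at (175,308). The middle one, with its plug at about (195,238), fits the description. The jig is at (286,222) with its lid open, the jar at (193,204), the red box at (121,219) and the screwdriver at (422,170). I'll measure them and enlarge the crop.

```bash
cat > h.py <<'E'
import numpy as np,cv2
def load(n):
    z=np.load(n+".npz"); return z['p'],z['d'],z
def cloud(d,m):
    v,u=np.indices(d.shape); P=np.stack([(u-m['cx'])/m['fx']*d,(v-m['cy'])/m['fy']*d,d],-1)
    return P@m['pose'][:3,:3].T+m['pose'][:3,3]
def plane(u,v,z,m):
    r=m['pose'][:3,:3]@np.array([(u-m['cx'])/m['fx'],(v-m['cy'])/m['fy'],1]); o=m['pose'][:3,3]
    return o+r*(z-o[2])/r[2]
def proj(P,m):
    q=m['pose'][:3,:3].T@(np.asarray(P)-m['pose'][:3,3]); return q[0]/q[2]*m['fx']+m['cx'],q[1]/q[2]*m['fy']+m['cy']
def rect(xy):
    (c,s,a)=cv2.minAreaRect((xy*1000).astype(np.float32)); return np.round(c,1),np.round(s,1),round(a,1)
E
python3 - <<'E'
from h import *
p,d,m=load("scene"); W=cloud(d,m)
print("table z",np.median(W[280:300,350:400,2]))
# objects above table, on blue mat
h=((W[...,2]>0.012)&(W[...,2]<0.3)).astype(np.uint8); h[:120]=0;h[360:]=0
n,L,S,C=cv2.connectedComponentsWithStats(h)
for i in range(1,n):
    if S[i,4]<40: continue
    k=L==i; print(np.round(C[i]),S[i,4],"zmax",np.percentile(W[k][:,2],98).round(4),rect(W[k][:,:2]))
    if S[i,4]<2500:
        t=k&(W[...,2]>np.percentile(W[k][:,2],90)-.006)&(p.min(-1)>90); print("  bright top",t.sum(),rect(W[t][:,:2]) if t.sum()>5 else'')
# jig top plate: z~0.06
t=(abs(W[...,2]-0.06)<.006)&(p.min(-1)>120); t[:, :230]=0; t[:,340:]=0; 
print("plate",t.sum(),rect(W[t][:,:2]),np.median(W[t][:,2]))
c1=cv2.resize(p[170:340,95:225],None,fx=3.4,fy=3.4,interpolation=2)
c2=cv2.resize(p[170:270,235:335],(578,578),interpolation=2)[:578]
c=np.hstack([cv2.resize(c1,(400,523)),cv2.resize(c2,(400,400)) if 0 else cv2.copyMakeBorder(cv2.resize(c2,(400,400)),0,123,0,0,0)])
cv2.imwrite("pics/crop1.png",c[:,:,::-1])
E
```

```text
table z -9.53693725018745e-05
[422. 161.] 313 zmax 0.0283 (array([444.4, 388.2]), array([ 24.8, 191.2]), 68.2)
  bright top 1 
[285. 222.] 6306 zmax 0.2569 (array([577.7,  -3.2]), array([185.2, 256.9]), 82.6)
[192. 203.] 346 zmax 0.0485 (array([ 463.7, -219.8]), array([44.6, 44.3]), 44.7)
  bright top 0 
[120. 218.] 413 zmax 0.0337 (array([ 474.5, -399.4]), array([75.8, 70.5]), 9.9)
  bright top 33 (array([ 473.7, -399.7]), array([73.2, 69.4]), 10.7)
[181. 249.] 735 zmax 0.0343 (array([ 589.3, -251.1]), array([53.2, 90. ]), 45.8)
  bright top 542 (array([ 594.4, -254.2]), array([51.2, 77.8]), 44.9)
[130. 257.] 385 zmax 0.0263 (array([ 591.3, -375.7]), array([41.6, 64.3]), 25.3)
  bright top 304 (array([ 590. , -371.6]), array([38.8, 55.4]), 27.4)
[176. 308.] 1502 zmax 0.044 (array([ 749.3, -271.7]), array([120.4,  63.2]), 16.2)
  bright top 1176 (array([ 740.9, -274.1]), array([103.1,  63.2]), 16.2)
[ 70. 353.] 497 zmax 0.0246 (array([ 808.7, -494.9]), array([92.8, 33.5]), 80.5)
  bright top 204 (array([ 814.2, -496.6]), array([63.5, 22.1]), 80.5)
plate 2636 (array([338.2,  11.9]), array([191.7, 671.6]), 87.4) 0.05969368257032459
```

View pics/crop1.png

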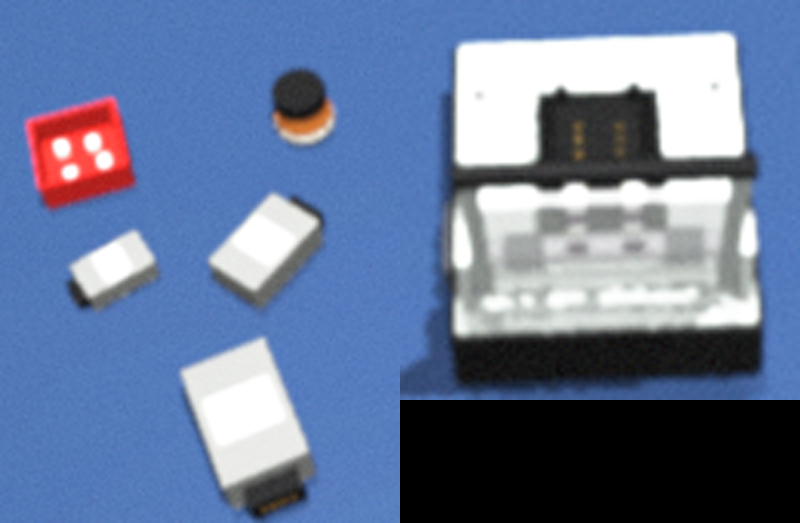

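The crop confirms that the middle candidate's top is 78 x 51 mm, against 55 x 39 for the small one and 103 x 63 for the large one. Its plug points up and to the right in the picture, towards the jar. The jig's nest gap faces the robot. Next I need the jig pose and the wrist camera offset.

```bash
python3 - <<'E'
from h import *
from plant import *
from scipy.spatial.transform import Rotation as R
p,d,m=load("scene"); W=cloud(d,m)
for a,b in [((457,43),"FL"),((735,34),"FR")]: pass
t=(abs(W[...,2]-0.06)<.006)&(p.min(-1)>140)&(W[...,0]>.4)&(W[...,0]<.6)&(abs(W[...,1])<.15)
xy=W[t][:,:2]; print("plate",t.sum(),rect(xy))
# front edge, per column first plate pixel
us=range(254,316); vs=[np.argmax(p[160:220,u].min(-1)>140)+160 for u in us]
E=np.array([plane(u,v-.5,.06,m)[:2] for u,v in zip(us,vs)]); f=np.polyfit(E[:,1],E[:,0],1); print("front edge dx/dy",f, E[0],E[-1])
for v in (185,190,195,200):
    r=np.where(p[v,240:330].min(-1)>140)[0]+240; print(v,plane(r[0]-.5,v,.06,m)[:2],plane(r[-1]+.5,v,.06,m)[:2])
# bar: dark & z>0.23
b=(W[...,2]>.235)&(p.max(-1)<90)&(abs(W[...,1])<.12)&(W[...,0]>.4)&(W[...,0]<.9); print("bar",b.sum(),rect(W[b][:,:2]),W[b].mean(0),np.percentile(W[b][:,2],98))
pos=read_ee_pos();q=read_eef_rot();M=camera_model("wrist");Rt=R.from_quat(np.roll(q,-1)).as_matrix()
print("cam in tool",(Rt.T@(M['pose'][:3,3]-pos)).round(4),(Rt.T@M['pose'][:3,:3]).round(3).tolist(),M['fx'])
E
```

```text
plate 1529 (array([521. ,   6.2]), array([177.8, 140.5]), 83.5)
front edge dx/dy [0.12863342 0.44912889] [ 0.44063971 -0.05750841] [0.46126296 0.09499842]
185 [ 0.45604573 -0.07336361] [0.48681697 0.09879063]
190 [ 0.47202895 -0.07531384] [0.50295963 0.09802759]
195 [ 0.48778051 -0.0772358 ] [0.51843725 0.09485965]
200 [ 0.50330542 -0.07913011] [0.53411948 0.09413595]
bar 399 (array([697.8, -16.3]), array([146.5,  14.6]), 82.3) [ 0.69906536 -0.01740683  0.25466797] 0.25921295778138254
cam in tool [ 0.0759  0.0005 -0.1349] [[-0.001, -0.956, -0.295], [1.0, -0.002, 0.0], [-0.001, -0.295, 0.956]] 314.213476584868
```

```bash
cat >> h.py <<'E'
def Q(yaw): # tool down, tool x = -(cos,sin)(yaw)
    return np.array([0,-np.sin(yaw/2),np.cos(yaw/2),0])
def snap(name,cam="wrist"):
    from plant import read_camera,camera_model
    m=camera_model(cam); p,d=read_camera(cam); np.savez(name+".npz",p=p,d=d,**m); cv2.imwrite("pics/"+name+".png",p[:,:,::-1]); return p,d,m
JO=np.array([.556,.002]); JY=-np.deg2rad(7.33)
E
python3 - <<'E'
from h import *
from plant import *
from scipy.spatial.transform import Rotation as R
print(R.from_quat(np.roll(Q(.3),-1)).as_matrix().round(3).tolist())
my=-np.pi/4
print(solve_ik([.594,-.254,.02],Q(my)),solve_ik([.556,.002,.1],Q(JY)))
movep([.45,.15,.38],Q(JY)); movep([*JO,.30],Q(JY)); movel([*JO,.20]); dwell(.2)
snap("w_nest")
movel([*JO,.30],feed=.3); movep([.594,-.254,.20],Q(my)); movel([.594,-.254,.155]);dwell(.2)
snap("w_mod"); print(read_time(),read_ee_pos(),read_joint_positions())
a=cv2.imread("pics/w_nest.png");b=cv2.imread("pics/w_mod.png")
cv2.imwrite("pics/w2.png",cv2.resize(np.vstack([a,b]),(448,600)) if 0 else np.hstack([cv2.resize(a,(400,300)),cv2.resize(b,(400,300))]))
E
```

```text
[[-0.955, -0.296, 0.0], [-0.296, 0.955, 0.0], [-0.0, 0.0, -1.0]]
[ 0.27236044  0.72816396  0.12479857  1.70087058 -0.12590839  0.72037275
  1.24596785] [ 0.10133357  0.48879048 -0.1919136   1.90344417  0.13020161  0.76124419
  1.27978199]
6.1083 [ 0.59480607 -0.25419735  0.15634283] [ 0.28724001  0.54428436  0.10341971  1.64665243 -0.06579428  0.95190461
  1.19949401]
```

View pics/w2.png

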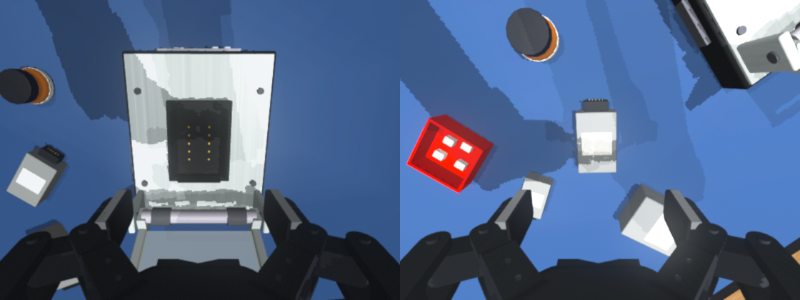

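Left: the black nest is centred at about (200,140) with its front gap at the top. Right: the middle module is centred at about (597,140) with its plug up, and the view is square to it. I'll refine both poses from these views.

```bash
python3 - <<'E'
from h import *
p,d,m=load("w_mod"); W=cloud(d,m)
k=(np.abs(W[...,2]-.03)<.006)&(np.hypot(W[...,0]-.594,W[...,1]+.254)<.06)&(p.min(-1)>95)
print("mod depth",k.sum(),np.median(W[k][:,2]),rect(W[k][:,:2]))
v,u=np.where(k); P=np.array([plane(a,b,.03,m)[:2] for a,b in zip(u,v)]); print("mod ray",rect(P))
pl=(W[...,2]>.008)&(W[...,2]<.026)&(p.max(-1)<80)&(np.hypot(W[...,0]-.594,W[...,1]+.254)<.07); print("plug",W[pl].mean(0))
p,d,m=load("w_nest"); W=cloud(d,m)
near=np.hypot(W[...,0]-.556,W[...,1]-.002)<.075
k=near&(p.max(-1)<75)&(W[...,2]>.070)&(W[...,2]<.1); print("nest z pct",np.percentile(W[k][:,2],[2,25,50,75,98]))
lip=near&(abs(W[...,2]-.089)<.004)&(p.max(-1)<110); print("lip",lip.sum(),rect(W[lip][:,:2]))
fl=near&(abs(W[...,2]-.076)<.003); 
R=np.array([[np.cos(JY),np.sin(JY)],[-np.sin(JY),np.cos(JY)]]); J=(W[...,:2]-JO)@R.T
fl&=(abs(J[...,0])<.05)&(abs(J[...,1])<.035); print("floor",fl.sum(),rect(W[fl][:,:2]),"jig frame pct",np.percentile(J[fl],[1,99],axis=0))
gold=(p[...,0]>120)&(p[...,2]<90)&(abs(J[...,0])<.04)&(abs(J[...,1])<.03); print("gold",gold.sum(),J[gold].mean(0))
for a,b,l in((180,205,1),):pass
kk=lip|0>0
for yy in(-.025,0,.025):
    s=lip&(abs(J[...,1]-yy)<.004); print("x ext at y",yy,J[s][:,0].min(),J[s][:,0].max())
for xx in(-.025,0,.025):
    s=lip&(abs(J[...,0]-xx)<.004); print("y ext at x",xx,J[s][:,1].min(),J[s][:,1].max())
cv2.imwrite("pics/nestcrop.png",cv2.resize(p[120:290,150:400],(800,544),interpolation=2)[:,:,::-1])
E
```

```text
mod depth 4716 0.0302566352295017 (array([ 591.7, -252.4]), array([48.1, 75.8]), 46.2)
mod ray (array([ 591.3, -252.1]), array([47.8, 76.3]), 46.1)
plug [ 0.55686678 -0.21699331  0.01915179]
nest z pct [0.07501325 0.07597836 0.07657379 0.08040673 0.08878571]
lip 1693 (array([552.8,   4.5]), array([65.3, 91.8]), 82.5)
floor 6578 (array([554.1,   2.2]), array([70., 96.]), 82.7) jig frame pct [[-0.04967877 -0.03444605]
 [ 0.04209449  0.03050114]]
gold 59 [0.00524635 0.00149122]
x ext at y -0.025 -0.04947186422971861 0.041852849960076946
x ext at y 0 0.03637696315539332 0.04233343542946936
x ext at y 0.025 -0.049349629715412936 0.04214460736176292
y ext at x -0.025 -0.03050052825614125 0.03477360254322042
y ext at x 0 -0.02997289593797194 0.03396524158973809
y ext at x 0.025 -0.02998124216831541 0.0340733355861661
```

View pics/nestcrop.png

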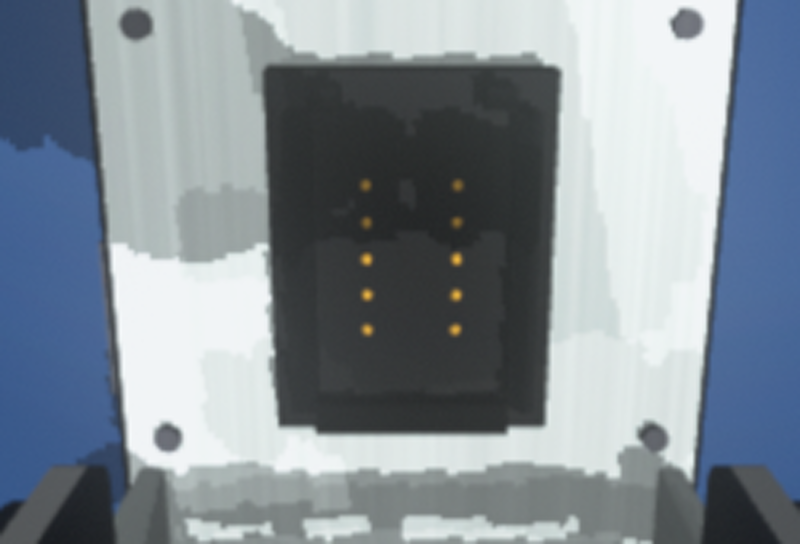

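```bash
python3 - <<'E'
from h import *
p,d,m=load("w_nest"); W=cloud(d,m)
R=np.array([[np.cos(JY),np.sin(JY)],[-np.sin(JY),np.cos(JY)]]); J=(W[...,:2]-JO)@R.T*1000; J=np.round(J,1)
rj=lambda u,v,z:((plane(u,v,z,m)[:2]-JO)@R.T*1000).round(1)
for u in (240,277,312):
    print("col",u,[(v,J[v,u,0],round(W[v,u,2]*1000),int(p[v,u].max())) for v in list(range(136,162))+list(range(238,262))])
for v in (170,200,230):
    g=p[v].max(-1); r=np.where(g[200:360]<95)[0]+200; print("row",v,rj(r[0]-.5,v,.089),rj(r[-1]+.5,v,.089))
    print([(u,J[v,u,1],round(W[v,u,2]*1000)) for u in list(range(r[0]-2,r[0]+22,2))+list(range(r[-1]-22,r[-1]+3,2))])
E
```

```text
col 240 [(136, np.float64(-55.8), 61, 154), (137, np.float64(-54.9), 60, 152), (138, np.float64(-54.1), 60, 143), (139, np.float64(-53.3), 60, 133), (140, np.float64(-53.4), 72, 96), (141, np.float64(-52.9), 76, 63), (142, np.float64(-52.0), 75, 58), (143, np.float64(-51.3), 75, 58), (144, np.float64(-50.6), 77, 58), (145, np.float64(-49.6), 75, 57), (146, np.float64(-48.9), 76, 56), (147, np.float64(-48.2), 77, 58), (148, np.float64(-47.3), 76, 56), (149, np.float64(-46.6), 77, 57), (150, np.float64(-45.7), 76, 56), (151, np.float64(-44.9), 76, 57), (152, np.float64(-44.2), 77, 57), (153, np.float64(-43.4), 77, 54), (154, np.float64(-43.4), 83, 53), (155, np.float64(-43.3), 89, 53), (156, np.float64(-42.5), 89, 52), (157, np.float64(-41.7), 88, 51), (158, np.float64(-41.1), 90, 52), (159, np.float64(-40.0), 88, 51), (160, np.float64(-39.6), 90, 51), (161, np.float64(-38.6), 88, 51), (238, np.float64(31.7), 76, 64), (239, np.float64(32.9), 76, 63), (240, np.float64(34.0), 75, 65), (241, np.float64(34.5), 77, 64), (242, np.float64(35.4), 77, 67), (243, np.float64(36.8), 76, 68), (244,
[... 5610 characters left out ...]
np.float64(-34.5), 77), (239, np.float64(-32.8), 76), (241, np.float64(-29.8), 87), (243, np.float64(-27.6), 90), (245, np.float64(-26.5), 86), (247, np.float64(-25.0), 84), (249, np.float64(-24.0), 76), (251, np.float64(-22.2), 76), (253, np.float64(-20.5), 76), (255, np.float64(-18.7), 76), (257, np.float64(-17.0), 76), (298, np.float64(19.2), 77), (300, np.float64(21.1), 76), (302, np.float64(22.8), 77), (304, np.float64(24.6), 76), (306, np.float64(26.4), 76), (308, np.float64(28.0), 77), (310, np.float64(28.9), 85), (312, np.float64(30.4), 87), (314, np.float64(31.9), 88), (316, np.float64(33.6), 88), (318, np.float64(37.1), 75), (320, np.float64(38.8), 76), (322, np.float64(42.9), 60)]
```

```bash
cat >> h.py <<'E'
N=np.array([.5530,.0048]); NY=-np.deg2rad(7.4)
MC=np.array([.5915,-.2522]); MY=-np.deg2rad(43.9)
E
python3 - <<'E'
from h import *
from plant import *
q=Q(MY); movep([*MC,.09],q); c=movel([*MC,.021],feed=.06,threshold=8); dwell(.3)
print(c,read_ee_pos(),read_force())
grasp(); dwell(.3); print(read_opening(),read_grasp_force(),read_ee_pos(),read_time())
movel([*MC,.12],feed=.15); dwell(.2); print(read_opening(),read_grasp_force(),read_force(),read_ee_pos(),read_eef_rot(),q)
snap("w_held")
m=load("w_held")
W=cloud(m[1],m[2]); p=m[0]
k=(np.abs(W[...,2]-.128)<.012)&(np.hypot(W[...,0]-MC[0],W[...,1]-MC[1])<.06)&(p.min(-1)>95)
print(k.sum(),np.percentile(W[k][:,2],[5,50,95]),rect(W[k][:,:2]))
E
```

```text
False [ 0.59168695 -0.25226783  0.02129492] [-0.39088529 -0.22943435 -0.32602717]
0.046468111488154044 63.95104765892029 [ 0.59191704 -0.25232096  0.0213954 ] 8.8167
0.04624806560615717 63.386292457580566 [ 0.2944358   1.19320744 -0.81207208] [ 0.59064607 -0.25186187  0.11857281] [-1.20128105e-03  3.73798412e-01  9.27509192e-01 -4.71186908e-05] [0.         0.37379733 0.92751041 0.        ]
16387 [0.12599733 0.12738573 0.12844975] (array([ 588.9, -254.4]), array([67.1, 77.1]), 46.7)
```

View pics/w_held.png

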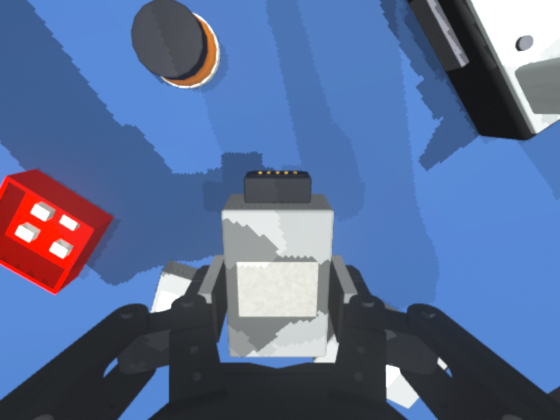

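The module is held straight, with its plug at (277,187) on the camera side, and its underside is 21 mm below the TCP. Now I'll carry it to the nest.

```bash
python3 - <<'E'
from h import *
from plant import *
q=Q(NY); T=N-.0005*np.array([np.cos(NY),np.sin(NY)])
movel([*MC,.22],feed=.25); movep([.47,-.12,.24],q); movep([*T,.19],q); movel([*T,.125],feed=.1); dwell(.4)
e=read_ee_pos(); print(e-np.array([*T,.125]),read_force(),read_opening(),read_time())
c=movel([*T,.0975],feed=.025,threshold=4); print(c,read_ee_pos()); dwell(.2); print(read_ee_pos(),read_force(),read_time())
snap("w_ins")
E
```

```text
[1.64463620e-04 2.94897605e-05 3.12546580e-04] [-0.34683892 -0.80389944 -1.41061832] 0.04649117424277861 13.05
False [0.55268255 0.00486791 0.09764867]
[0.55258517 0.00488244 0.09762362] [-0.79598897  0.51280375 -0.98139865] 14.5
```

View pics/w_ins.png

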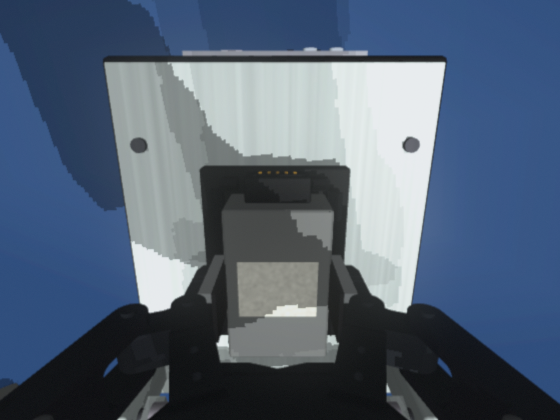

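The module sits in the pocket with its plug in the front gap at (277,185), and no contact force shows. I'll release it, back off and check.

```bash
python3 - <<'E'
from h import *
from plant import *
open_jaws(); dwell(.2); movel([*N,.20],feed=.15); dwell(.4); p,d,m=snap("w_rel")
W=cloud(d,m); k=(np.abs(W[...,2]-.106)<.012)&(np.hypot(W[...,0]-N[0],W[...,1]-N[1])<.05)&(p.min(-1)>75)
c=W[k]; A=np.c_[c[:,:2]-N,np.ones(len(c))]; f=np.linalg.lstsq(A,c[:,2],rcond=None)[0]
print(k.sum(),"top z, slopes",f[2],f[:2],rect(c[:,:2]),"nest",N,read_time(),read_ee_pos())
J=np.array([[np.cos(NY),np.sin(NY)],[-np.sin(NY),np.cos(NY)]])
print("offset in jig",J@(rect(c[:,:2])[0]/1000-N))
# IK feasibility for closing sweep candidates
from scipy.spatial.transform import Rotation as R
E
```

```text
5750 top z, slopes 0.10628349801434868 [0.00076564 0.00201449] (array([553.2,   5.6]), array([47.9, 75.2]), 82.5) nest [0.553  0.0048] 16.5083 [0.55286568 0.00478917 0.19965322]
offset in jig [9.52977552e-05 8.19096049e-04]
```

The module is flat: its top is at 106.3 mm with no tilt, and it is within 1 mm of the nest centre. Next I'll grip the bar from above with the jaws along jig x and swing it along its arc, first checking reach.

```bash
cat >> h.py <<'E'
XJ=np.array([np.cos(NY),np.sin(NY)])
def bar(t,back=.006): # TCP position holding the bar at lid angle t, tool vertical
    x=.085-.160*np.cos(t)+.017*np.sin(t); z=.100+.160*np.sin(t)+.017*np.cos(t)
    return np.array([*(N+x*XJ),z-back])
E
python3 - <<'E'
from h import *
from plant import *
for s in(-1,1):
    q=Q(NY+s*np.pi/2)
    for t in (1.83,1.57,1.2,.8,.4,0): 
        j=solve_ik(bar(t),q); print(s,t,bar(t).round(3),None if j is None else j.round(2))
    j=solve_ik(bar(1.83)+[0,0,.1],q); print(None if j is None else j.round(2))
E
```

```text
-1 1.83 [ 0.694 -0.014  0.244] [-0.14  0.55  0.18  1.44 -0.1   1.17 -0.08]
-1 1.57 [ 0.654 -0.008  0.254] [-0.15  0.46  0.17  1.54 -0.08  1.14 -0.09]
-1 1.2 [ 0.596 -0.001  0.249] [-0.16  0.36  0.15  1.7  -0.06  1.09 -0.12]
-1 0.8 [0.539 0.007 0.221] [-0.17  0.29  0.13  1.87 -0.05  0.99 -0.15]
-1 0.4 [0.498 0.012 0.172] [-0.19  0.28  0.13  2.01 -0.05  0.85 -0.16]
-1 0 [0.479 0.014 0.111] [-0.2   0.35  0.13  2.09 -0.07  0.7  -0.15]
[-0.13  0.48  0.17  1.31 -0.08  1.36 -0.09]
1 1.83 [ 0.694 -0.014  0.244] [ 0.69  0.92 -1.31  1.4   0.88  1.47  2.42]
1 1.57 [ 0.654 -0.008  0.254] [ 0.74  0.84 -1.3   1.51  0.81  1.42  2.41]
1 1.2 [ 0.596 -0.001  0.249] [ 0.82  0.73 -1.3   1.67  0.72  1.32  2.4 ]
1 0.8 [0.539 0.007 0.221] [ 0.88  0.65 -1.3   1.83  0.67  1.2   2.38]
1 0.4 [0.498 0.012 0.172] [ 0.79  0.5  -1.08  1.98  0.54  0.98  2.46]
1 0 [0.479 0.014 0.111] [ 0.78  0.61 -1.08  2.06  0.7   0.9   2.31]
[ 0.66  0.81 -1.3   1.27  0.77  1.59  2.5 ]
```

```bash
python3 - <<'E'
from h import *
from plant import *
q=Q(NY-np.pi/2); b=bar(1.83)
movel([*N,.36],feed=.25); movep(b+[0,0,.11],q); c=movel(b,feed=.1,threshold=8); dwell(.2); print(c,read_ee_pos()-b,read_force())
grasp(); dwell(.3); print(read_opening(),read_grasp_force(),read_force(),read_ee_pos()-b,read_time())
p,d,m=snap("s_grip","side"); u,v=map(int,proj(b,m)); print(u,v)
cv2.imwrite("pics/s_gripc.png",cv2.resize(p[max(v-90,0):v+130,max(0,u-120):u+160],(764,600),interpolation=2)[:,:,::-1])
E
```

```text
False [ 3.43135760e-04 -2.31737266e-05  7.18556374e-04] [0.52118587 0.0032141  0.10625506]
0.011863124767011691 58.44097316265106 [ 1.93540771 -0.60024055  0.07320992] [ 3.10610053e-04 -1.27003017e-05  1.68065205e-04] 21.0417
230 147
```

View pics/s_gripc.png

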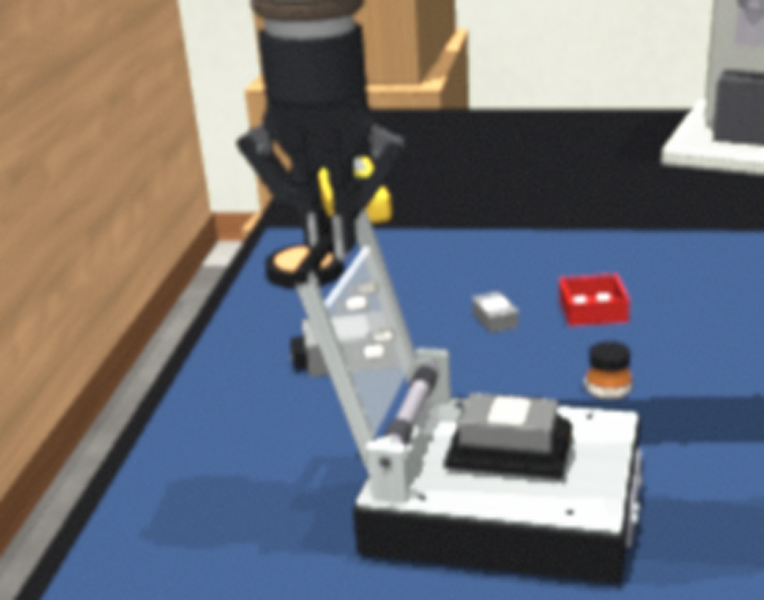

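The fingers hold the bar at about (325,262) in the crop, with an opening consistent with a 14 mm bar. The module sits flat in the nest. Now I'll swing the lid along the arc while watching the force.

```bash
python3 - <<'E'
from h import *
from plant import *
for t in np.linspace(1.83,.15,14)[1:]:
    movel(bar(t),feed=.12); F=read_force(); print(round(t,2),F.round(1),(1e3*(read_ee_pos()-bar(t))).round(1),round(read_opening(),4),read_time())
    if np.linalg.norm(F)>30: print("STOP");break
E
```

```text
1.7 [ 4.3 -1.5 -1.8] [ 0.7 -0.1  0.5] 0.0116 21.4167
1.57 [ 4.4 -0.9  4.4] [ 1.4 -0.2  1.2] 0.0118 21.7417
1.44 [ 4.5 -0.3  9.1] [ 1.8 -0.3  2.1] 0.0117 22.0667
1.31 [ 1.1 -0.8 10.9] [ 1.  -0.2  2. ] 0.0119 22.3917
1.18 [ 2.6 -0.4  9. ] [ 1.3 -0.2  1.6] 0.0119 22.7167
1.05 [-0.4 -0.5  9.5] [ 0. -0.  1.] 0.0117 23.0417
0.93 [ 2.  -1.7  7.8] [ 0.8 -0.2  0.8] 0.012 23.3667
0.8 [ 0.2 -0.9  6.4] [-0.  -0.   0.1] 0.0115 23.6917
0.67 [ 2.9 -1.7  6.1] [ 1.3 -0.2  0.7] 0.0117 24.0167
0.54 [ 2.9 -0.7  2.5] [ 0.7 -0.1  0.2] 0.0116 24.3417
0.41 [ 4.7 -1.2  5.1] [ 1.4 -0.2  0.6] 0.0119 24.6667
0.28 [ 5.  -2.   1.9] [ 1.  -0.2  0.1] 0.0116 24.9917
0.15 [ 4.  -2.1  5.6] [ 1.1 -0.1  0.3] 0.012 25.3167
```

```bash
python3 - <<'E'
from h import *
from plant import *
for t in (.11,.08): movel(bar(t),feed=.06)
dwell(.3); print("t.08",read_force().round(1),read_ee_pos().round(4),bar(.08).round(4))
b=bar(0); z=bar(.08)[2]
while z>b[2]-.02:
    z-=.001; th=max((z-b[2])/.16,0); movel([*bar(th)[:2],z],feed=.03); dwell(.15); F=read_force()
    e=read_ee_pos(); print(round((z-b[2])*1e3,1),F.round(1),round((e[2]-b[2])*1e3,2),read_time())
    if F[2]>17: break
dwell(.7); print(read_force(),read_ee_pos(),read_time())
E
```

```text
t.08 [ 2.5 -1.2  6.4] [0.4815 0.0141 0.1244] [0.4805 0.0142 0.1237]
11.7 [ 3.4 -1.1  7.4] 12.53 26.525
10.7 [ 2.6 -1.9  7.6] 11.6 26.925
9.7 [ 2.  -1.8  7.9] 10.65 27.325
8.7 [ 2.2 -1.1  8.5] 9.72 27.725
7.7 [ 2.2 -0.9  9.1] 8.76 28.125
6.7 [ 2.  -1.4  9.9] 7.83 28.525
5.7 [ 1.  -1.8  9.7] 6.86 28.925
4.7 [ 1.2 -1.2 11.1] 5.9 29.325
3.7 [ 3.8 -0.9  7.1] 4.5 29.725
2.7 [ 3.5 -1.7  6.5] 3.48 30.125
1.7 [ 3.7 -1.3  7.2] 2.55 30.525
0.7 [ 2.3 -0.9  8. ] 1.59 30.925
-0.3 [ 2.9 -0.5  8.2] 0.64 31.325
-1.3 [ 3.  -1.1  9.8] -0.33 31.725
-2.3 [ 0.8 -1.5 11.5] -1.13 32.125
-3.3 [-1.2 -1.7 20.3] -1.35 32.525
[-1.7427712  -2.00515524 20.55131434] [0.47941453 0.01446933 0.10966264] 33.225
```

```bash
python3 - <<'E'
from h import *
from plant import *
p,d,m=snap("s_press","side"); W=cloud(d,m)
J=np.array([[np.cos(NY),np.sin(NY)],[-np.sin(NY),np.cos(NY)]]); j=(W[...,:2]-N)@J.T
for s in (-1,1):
    k=(abs(j[...,1]*s-.068)<.012)&(W[...,2]>.095)&(W[...,2]<.15)&(j[...,0]>-.07)&(j[...,0]<.06)
    if k.sum()>20: print("rail",s,k.sum(),np.polyfit(j[k][:,0],W[k][:,2],1))
print(read_force(),read_opening(),read_grasp_force(),read_time())
u,v=map(int,proj([*N,.1],m)); cv2.imwrite("pics/s_pressc.png",cv2.resize(p[v-90:v+70,u-90:u+110],(750,600),interpolation=2)[:,:,::-1])
E
```

```text
rail -1 182 [0.01794523 0.12289743]
rail 1 456 [0.00366202 0.12084253]
[-1.84040484 -1.58632517 21.27086129] 0.011721981538682593 67.96573519706726 33.275
```

View pics/s_pressc.png

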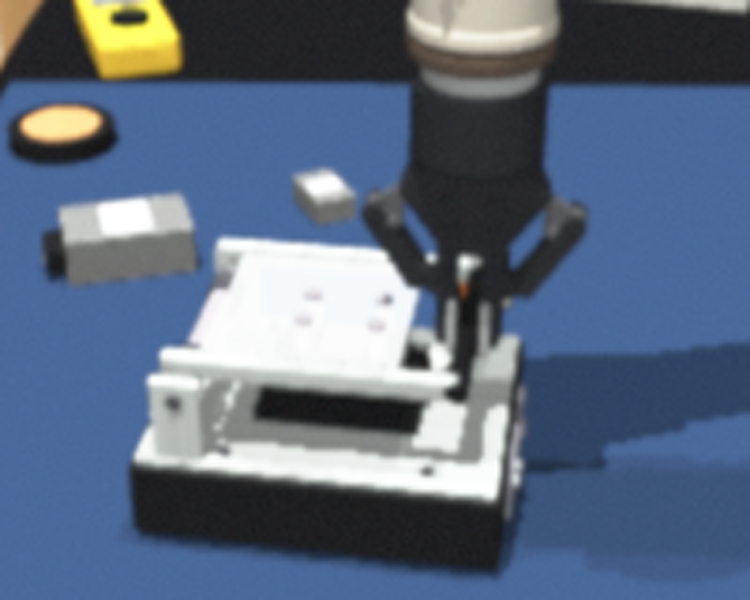

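The lid is level over the module, with its rails level to within 0.02 rad. The bar at (460,380) is still gripped and the hold is about 21 N on the stop. I'm handing it in.

```bash
python3 -c "
from plant import *
print(job_done(),read_force(),read_time())"
```

```text
the job is handed in; nothing more can be done
the job is handed in; nothing more can be done
```

I handed the job in at about 33 s of the 72 s allowed, with the module flat in the nest, plug to the front, and the lid still held level on its stop at about 21 N; the judge's verdict was not shown.

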